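# Fit the stem into a ball valve and open it

## Robot

A 6-joint arm with a two-finger parallel gripper is mounted at the origin on the work surface. World frame = base frame: x ahead of the robot, y to its left, z up, the work surface at z = 0. Lengths are in m, angles in degrees, forces in N, time in s.
With the tool pointing down it reaches from about 0.375 to 0.9 m from the base axis. Payload 3.1 kg.
Tool frame: the origin (TCP) lies between the finger pads; the fingertips stand 22 mm ahead of it and the grasp point (between the pads) lies 3 mm ahead of it; y points along the fingers, x is the direction in which the jaws open and shut, and the axes are right-handed (so a half turn about y gives the same grasp; the last joint's range is limited). The gripper opens to 87 mm and grips with 3 to 60 N. Pads are 19 mm wide; open, the fingers measure 117 mm over their backs; the gripper's body (75 mm by 190 mm) begins 51 mm behind the grasp point.
Start: joints at [62.71, 30.224, 82.088, -0, 67.689, -10.227], TCP at [0.183, 0.597, 0.245] pointing down, gripper open.
Joint ranges: [-176.69, 176.69], [-43.24, 126.21], [12.49, 139.97], [-82, 262], [0, 151.66], [-163.58, 163.58]. Speed limits (degrees/s): [159.86, 159.86, 180, 180, 180, 180].

## Interface

Orientations are given as a 3x3 rotation matrix whose columns are the frame's x, y, z axes.
In Python, from rig import bot, imaging, workorder gives the robot as it stands. The module is installed in compiled form; this text tells all that it offers.
- The arm moves only by the tool drive_tool, never from a script. Its argument "commands" is a list of rows, each an object of numbers: "dx", "dy", "dz": the shift along the tool's x, y, z normalised to -1 to 1, where 1 is 4 cm; "wx", "wy", "wz": the turn, a rotation vector about the tool's x, y, z normalised to -1 to 1, where 1 is pi/2 rad; "grip": the finger opening in mm, from 0 to 87. In form: [{"dx": .., "dy": .., "dz": .., "wx": .., "wy": .., "wz": .., "grip": ..}, ...]. A call has 1 to 8 rows; each row shifts and turns the commanded pose from where the row before left it, along the tool's axes as they then stand; what a row does not reach is not made up. A row lasts 1/8 s, in which the tool goes at most 62.5 mm and 10.7 degrees, less where a joint would pass 70% of its speed; a pose out of reach is approached as far as the arm can. A call with a number of a shift or a turn outside -1 to 1 is refused whole. A call with a gripper value outside its range is refused whole. The fingers move at their own pace and stop on an object; the grip force is fixed at half the most. Time passes only in rows, so rows that do not move let the fingers close. It gives the time, the measured TCP pose, the force and the opening at its end, in the units of the state.
- bot.read_state(): the state, without advancing time (a new reading comes with each control period).
- imaging.capture(name): name is "scene" or "top" or "wrist"; returns (picture, depth): 480x640x3 uint8, red, green, blue; 480x640 float32, m along the optical axis (not along the pixel's ray), 0 where there is no reading.
- imaging.get_calibration(name): a dict with "mtx" (3x3 intrinsics, pixels), "dist" ([k1, k2, p1, p2, k3] as OpenCV has them; the pictures are not rectified), "world_to_cam" (4x4, takes a point from world to camera coordinates). Camera axes: x right, y down, z forward; pixel columns grow to the right and rows downward; lengths in m; the calibration is good to about 2 mm. A picture is of the moment at which its call begins: read the wrist's pose just before it. get_calibration takes no time and is no camera call; for the wrist camera it gives the pose at the moment of the call.
- workorder.hand_in(): hands the job in, once; it reports no verdict.
The state is a dict: "time_s": time; "joint_positions": joint angles; "qvel": joint speeds; "tau": joint torques, N m; "position": TCP position; "tcp_rot": TCP orientation; "force": force on the tool from outside, world axes, zero at the start; "moment": the same for the moment, N m; "opening": opening from 0.0 (shut) to 1.0 (fully open).
Only numpy, scipy, OpenCV 4.12 (cv2) and the standard library are available. Lean on these libraries where they do the work, as an engineer would, in place of code of your own. Each camera call takes 0.05 s, during which the arm holds its last target. There are 200 camera calls.

## Task

Take the red-handled stem out of the wooden block and lower it into the neck of the brass valve held in the vice; turn it gently by feel until its flats match the slot of the ball inside, and let it down fully home with its collar on the neck. Then turn the handle clockwise (seen from above) to open the valve, until it lies in line with the pipe, and let go. Never press or twist hard on the valve, and leave the jar, the coupling and the screwdriver where they are.

Things in the scene. Friction and masses are not known exactly. Their poses are not given: they have to be found in the camera images.
- stem_grip (a point): Centre of the loose stem's red handle bar: 74 mm long along x, 14 mm wide (y), 16 mm tall (z up). A steel neck, 16 mm across and 20 mm long, joins it to the collar below. The stem weighs about 0.35 kg, is the same after half a turn, and starts upright in the wooden block's hole at any heading, its collar on the block's top.
- stem_collar (a point): Centre of the underside of the stem's collar (48 mm across, 6 mm thick), 34 mm below stem_grip; same axes. Below it follow a round shank, 30 mm across and 29 mm long with a chamfered end, and the flat tang: 21 mm long, 26 mm wide along x (along the handle), 10 mm thick along y, its tip 50 mm below the collar's underside.
- valve_mouth (a point): Centre of the open top of the valve's round brass neck, 147 mm above the bench; 60 mm across outside, bore 31.5 mm, widened to 40 mm at the very top. z up; x is the line of the pipe. Home, the stem's collar rests here. Valve and vice are fixed to the bench: pipe 76 mm across over its ends, which reach 75 mm either side along x; vice base 150 mm (x) by 170 mm (y). More than 45 N on the valve is too hard.
- ball_top (a point): Point on the neck's axis at the top of the ball, 30 mm below valve_mouth; its axes are the valve's, not the ball's. The slot across the ball is 11.5 mm wide and 21 mm deep. Its heading is not reported: seen from above, 20 to 80 degrees anticlockwise (positive yaw) of the pipe. The tang drops in, 20 mm, when lined up within about 3 degrees. The ball is stiff (0.15 N m): pressing below 10 N does not drag it. It stops at 0 (open) and 86 degrees.
- block: Wooden block, 90 x 90 x 62 mm, fixed to the bench; origin under its centre. Its hole, 34 mm across and 56 mm deep, is in the middle of its top.
- jar: Grey jar with a yellow cap, 60 mm across, 80 mm tall, loose; origin under its centre. Leave it.
- coupling: Loose aluminium pipe coupling, a ring 48 mm across and 30 mm tall; origin under its centre. Leave it.
- screwdriver: Loose orange screwdriver lying on the bench along its x axis. Leave it.

How it is judged (in metres and radians):
On the way, in this order (a step that is already met when the one before it is completed fails the run):
1. the stem is fully home in the valve, its tang in the ball's slot and its collar on the neck (z of stem_grip in the frame of valve_mouth below 0.0365 m and horizontal distance between stem_grip and valve_mouth below 0.005 m), for 0.1 s.
2. the handle has been turned in line with the pipe (z of stem_grip in the frame of valve_mouth below 0.038 m and angle between the x axis of stem_grip and the x axis of valve_mouth, either way round below 0.17 rad), for 0.1 s.
At the end, for the whole second after the job is handed in: The stem stands upright in the valve's neck, released, its collar within 2.5 mm of the mouth, its axis within 5 mm of the neck's and its handle within 10 degrees (0.17 rad) of the pipe's line (all of step 1 and angle between the x axis of stem_grip and the x axis of valve_mouth, either way round below 0.17 rad and angle between stem_grip's own z axis and vertical below 0.08 rad); the robot touches nothing.
It fails at once if the stem pressed or twisted against the valve, or the robot against the valve, with more than 45 N (contact force between any of stem, the arm, the fingers and valve above 45 N).
It fails at once if the jar, the coupling or the screwdriver moved by more than 15 mm (distance of any of jar, coupling, screwdriver from where it was at the start of the episode above 0.015 m).
It also fails if it takes over 72 s, if anything falls off the work surface, if the arm or the gripper's body presses on something with over 40 N, if the wrist force passes 120 N, or if a joint passes its speed limit or range.

## Working session

There is one attempt and no reset: what is moved stays moved. The work goes in short steps, Python scripts to look and compute and a tool call to move; the robot and the scene stay as the last step left them, time stands still between calls to the robot, and variables do not carry over. Pictures are saved under pics/ and viewed, on a budget of 10 in all, crops included, one or two more only if the job needs it, and the job is handed in when it is done.

Besides the shell and the picture viewer there is one more tool, called after ">>>" by a JSON object that holds its "method" and its "body". drive_tool: Moves the arm, as the interface text tells. Its arguments: {"type":"object","properties":{"commands":{"type":"array"}},"required":["commands"]}

```bash
mkdir -p pics
cat > h.py <<'E'
import numpy as np, cv2
from rig import bot, imaging, workorder
def cloud(name):
    c=imaging.get_calibration(name); im,d=imaging.capture(name)
    K=np.array(c["mtx"]);D=np.array(c["dist"]);T=np.array(c["world_to_cam"])
    v,u=np.mgrid[0:480,0:640]
    p=cv2.undistortPoints(np.stack([u.ravel(),v.ravel()],1).astype(np.float64)[:,None],K,D)[:,0]
    z=d.ravel(); P=np.c_[p*z[:,None],z]; W=(P-T[:3,3])@T[:3,:3]
    W[z==0]=np.nan
    return im,d,W.reshape(480,640,3)
E
python3 - <<'E'
from h import *
a,_,W=cloud("top"); b,_,W2=cloud("scene")
np.savez("s.npz",a=a,W=W,b=b,W2=W2)
cv2.imwrite("pics/1.png",cv2.resize(np.vstack([a,b])[:,:,::-1],None,fx=.62,fy=.62))
cv2.imwrite("pics/1t.png",a[:,:,::-1])
hsv=cv2.cvtColor(a,cv2.COLOR_RGB2HSV)
m=((hsv[...,0]<6)|(hsv[...,0]>174))&(hsv[...,1]>150)&(hsv[...,2]>60)
q=W[m]; q=q[np.isfinite(q[:,0])]; print(len(q), np.median(q,0), q.min(0),q.max(0))
print(bot.read_state())
E
```

```text
1881 [0.78896347 0.4638655  0.07545532] [ 0.53348189 -0.21740599  0.00300135] [0.84103636 0.5082571  0.10732634]
{'time_s': 0.1, 'joint_positions': array([ 6.27104182e+01,  3.02740391e+01,  8.21510891e+01, -7.74421221e-04,
        6.76891282e+01, -1.02253029e+01]), 'qvel': array([ 1.94565876e-02, -1.29054630e-01, -1.34685564e-01,  1.54105548e-06,
        3.08126744e-03,  3.03756194e-02]), 'tau': array([ 3.78007974e-05, -4.40983379e+01, -1.77150679e+01,  6.34608348e-02,
        5.33315877e-02, -2.17293967e-05]), 'position': array([0.18306143, 0.59692571, 0.24365381]), 'tcp_rot': array([[ 2.93438574e-01, -9.03181193e-04, -9.55977504e-01],
       [ 9.55975912e-01, -1.77793548e-03,  2.93439765e-01],
       [-1.96469560e-03, -9.99998012e-01,  3.41704612e-04]]), 'force': array([ 0.68725586, -0.04967684,  0.1512362 ]), 'moment': array([ 0.01281496, -0.02979967,  0.0168054 ]), 'opening': 1.0024242930754947}
```

View pics/1t.png

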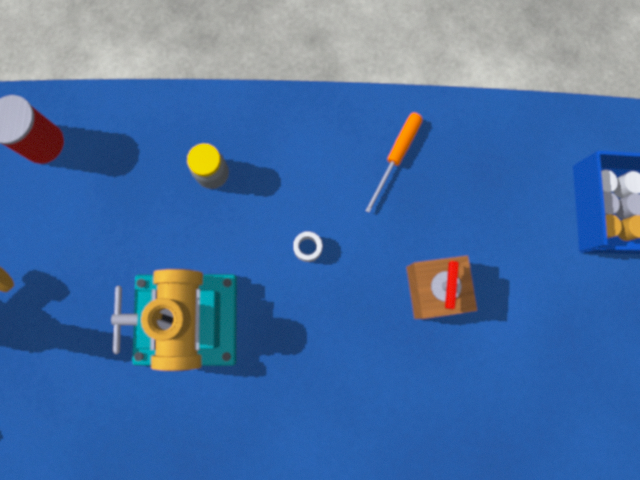

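The top view shows the red handle at about (452,285) on the block, the valve mouth at (163,318) with the pipe running vertically in the picture. The jar is at (205,165), the coupling at (308,247), and the screwdriver at (395,160).

Run:
```python
from h import *
s=np.load("s.npz")
for n,a,W in(("top",s["a"],s["W"]),("scene",s["b"],s["W2"])):
    hsv=cv2.cvtColor(a,cv2.COLOR_RGB2HSV)
    ok=np.isfinite(W[...,0])
    red=((hsv[...,0]<6)|(hsv[...,0]>174))&(hsv[...,1]>150)&ok&(W[...,2]>.098)&(W[...,2]<.112)
    if n=="top":
        r=np.zeros_like(red); r[250:320,400:480]=1; red&=r
    q=W[red]; print(n,"red",len(q))
    if len(q)>20:
        (cx,cy),wh,an=cv2.minAreaRect(q[:,:2].astype(np.float32)*1000); e=np.linalg.eigh(np.cov(q[:,:2].T))[1][:,1]
        print(" rect",cx,cy,wh,an,"z",np.median(q[:,2]),"yaw",np.degrees(np.arctan2(e[1],e[0])))
    br=(hsv[...,0]>14)&(hsv[...,0]<30)&(hsv[...,1]>110)&ok
    t=br&(W[...,2]>.138)&(W[...,2]<.155)
    q=W[t]; print(" mouth",len(q))
    if len(q)>20:
        q=q[np.linalg.norm(q[:,:2]-np.median(q[:,:2],0),axis=1)<.05]
        print(" circ",cv2.minEnclosingCircle(q[:,:2].astype(np.float32)*1000),"z",np.median(q[:,2]),q.mean(0), "box", (q.min(0)+q.max(0))/2)
    if n=="top":
        m=np.median(q,0)
        t=br&(W[...,2]>.06)&(W[...,2]<.125)&(np.linalg.norm(W[...,:2]-m[:2],axis=2)<.12)
        q=W[t]; print(" pipe",cv2.minAreaRect(q[:,:2].astype(np.float32)*1000),np.nanmax(q[:,2]))
        e=np.linalg.eigh(np.cov(q[:,:2].T))[1][:,1];print(" pipe yaw",np.degrees(np.arctan2(e[1],e[0])))
        # teal base
        te=(hsv[...,0]>75)&(hsv[...,0]<96)&(hsv[...,1]>100)&ok&(W[...,2]>.004)&(W[...,2]<.06); q=W[te]
        print(" base",cv2.minAreaRect(q[:,:2].astype(np.float32)*1000),np.median(q[:,2]))
    wd=ok&(W[...,2]>.056)&(W[...,2]<.067)&(hsv[...,0]<20)
    if n=="top":
        wd[:, :390]=0; wd[:,500:]=0; q=W[wd]; print(" block",cv2.minAreaRect(q[:,:2].astype(np.float32)*1000))
    for nm,(u,v) in dict(jar=(205,165),coup=(308,240),sd=(395,160)).items():
        if n=="top": print(nm,W[v,u])
```

```text
top red 409
 rect 569.1083374023438 -209.3966064453125 (15.059800148010254, 72.36033630371094) 84.0552978515625 z 0.10245846196763388 yaw 174.09675997107806
 mouth 1050
 circ ((509.6242980957031, 212.69989013671875), 29.757366180419922) z 0.14552715524825174 [0.50949909 0.21217337 0.1451721 ] box [0.50930848 0.21268551 0.14359281]
 pipe ((509.3721618652344, 211.43426513671875), (148.1277618408203, 70.69768524169922), 1.7041187286376953) 0.12498315387180799
 pipe yaw -178.3374424580891
 base ((509.6775817871094, 213.16494750976562), (146.7845458984375, 169.87197875976562), 1.8331676721572876) 0.02105767372617426
 block ((568.9336547851562, -208.77586364746094), (88.94493865966797, 91.05491638183594), 8.4692964553833)
jar [0.7545204  0.17917399 0.07952553]
coup [ 0.64945115  0.01135095 -0.00127388]
sd [ 0.78933115 -0.13654368  0.02406001]
scene red 737
 rect 697.3988037109375 141.4782257080078 (778.3004150390625, 73.68965911865234) 70.36409759521484 z 0.10264447815571301 yaw 69.67426290792757
 mouth 1488
 circ ((603.2147216796875, 1089.5723876953125), 47.41399002075195) z 0.1464757486955733 [0.60384597 1.09326004 0.1464897 ] box [0.60343836 1.09305911 0.14652088]
```

View pics/1.png

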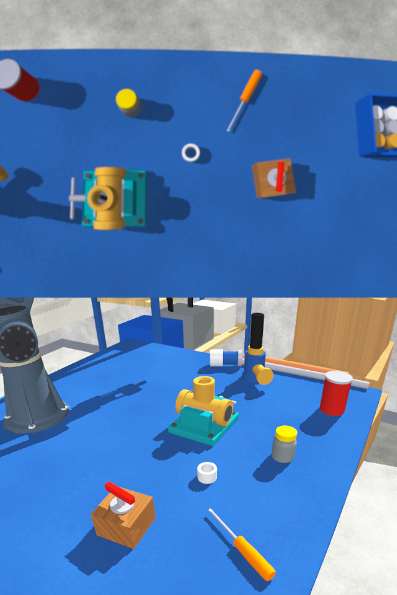

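```bash
cat >> h.py <<'E'
def go(x,y,z,jaw=None):
    s=bot.read_state();R=np.array(s["tcp_rot"]);p=np.array(s["position"])
    print("pos",p.round(4),"jaw",np.degrees(np.arctan2(R[1,0],R[0,0])).round(2),"tool units",(R.T@(np.array([x,y,z])-p)/.04).round(3))
    if jaw is not None: print("wy total",-(((jaw-np.degrees(np.arctan2(R[1,0],R[0,0]))+180)%360-180)/90).round(4))
E
python3 - <<'E'
from h import *
c=imaging.get_calibration("wrist");T=np.array(c["world_to_cam"]);s=bot.read_state();R=s["tcp_rot"]
cam=-T[:3,:3].T@T[:3,3]
print("cam in tool",R.T@(cam-s["position"]),"axes in tool\n",(R.T@T[:3,:3].T).round(3),"\n",c["mtx"])
go(.569,-.209,.2,84.1)
go(.5095,.2128,.4,84.1)
E
```

```text
cam in tool [-0.00023981 -0.13901676  0.08207261] axes in tool
 [[ 1.    -0.001  0.001]
 [-0.001 -0.298  0.955]
 [-0.001 -0.955 -0.298]] 
 [[346.52707988   0.         327.79533   ]
 [  0.         346.52707988 235.7215836 ]
 [  0.           0.           1.        ]]
pos [0.1831 0.5969 0.2437] jaw 72.94 tool units [-16.428   1.118 -15.136]
wy total -0.124
pos [0.1831 0.5969 0.2437] jaw 72.94 tool units [ -6.793  -3.899 -10.618]
wy total -0.124
```

>>> {"method": "drive_tool", "body": {"commands": [{"dx": -0.4, "dy": -0.1, "dz": -0.79, "grip": 87}, {"dx": -0.4, "dy": -0.1, "dz": -0.79, "grip": 87}, {"dx": -0.4, "dy": -0.1, "dz": -0.79, "grip": 87}, {"dx": -0.4, "dy": -0.1, "dz": -0.79, "grip": 87}, {"dx": -0.4, "dy": -0.1, "dz": -0.79, "grip": 87}, {"dx": -0.4, "dy": -0.1, "dz": -0.79, "grip": 87}, {"dx": -0.4, "dy": -0.1, "dz": -0.79, "grip": 87}, {"dx": -0.4, "dy": -0.1, "dz": -0.79, "grip": 87}]}}

```text
schema error: expected keys dx, dy, dz, wx, wy, wz, grip
```

>>> {"method": "drive_tool", "body": {"commands": [{"dx": -0.4, "dy": -0.1, "dz": -0.79, "grip": 87}, {"dx": -0.4, "dy": -0.1, "dz": -0.79, "grip": 87}, {"dx": -0.4, "dy": -0.1, "dz": -0.79, "grip": 87}, {"dx": -0.4, "dy": -0.1, "dz": -0.79, "grip": 87}, {"dx": -0.4, "dy": -0.1, "dz": -0.79, "grip": 87}, {"dx": -0.4, "dy": -0.1, "dz": -0.79, "grip": 87}, {"dx": -0.4, "dy": -0.1, "dz": -0.79, "wy": -0.06, "grip": 87}, {"dx": -0.4, "dy": -0.1, "dz": -0.79, "wy": -0.064, "grip": 87}]}}

```text
schema error: expected keys dx, dy, dz, wx, wy, wz, grip
```

Run:
```python
from h import *
s=bot.read_state(); print(s["time_s"],s["position"],s["force"])
im,d,W=cloud("wrist")
ok=np.isfinite(W[...,0])&(W[...,2]>.142)&(W[...,2]<.152)&(np.linalg.norm(W[...,:2]-[.5095,.2128],axis=2)<.05)
q=W[ok];print(len(q),np.median(q[:,2]),cv2.minEnclosingCircle(q[:,:2].astype(np.float32)*1000))
c=imaging.get_calibration("wrist");T=np.array(c["world_to_cam"])
u=cv2.projectPoints(np.array([[.5095,.2128,.147]]),cv2.Rodrigues(T[:3,:3])[0],T[:3,3],np.array(c["mtx"]),np.array(c["dist"]))[0].ravel();print(u)
x,y=u.astype(int);r=55
x0,y0=max(x-r,0),max(y-r,0)
cv2.imwrite("pics/2.png",cv2.resize(im[y0:y+r,x0:x+r,::-1],None,fx=5,fy=5,interpolation=cv2.INTER_CUBIC))
np.savez("w.npz",im=im,W=W)
b=(np.linalg.norm(W[...,:2]-[.5095,.2128],axis=2)<.0155)
print(np.nanpercentile(W[b][:,2],[2,10,25,50,75,90]))
go(.569,-.209,.2,84.1)
```

```text
0.1 [0.18306143 0.59692571 0.24365381] [ 0.68725586 -0.04967684  0.1512362 ]
0 nan ((0.0, 0.0), 0.0)
[105.34790712 575.64175237]
  return _methods._mean(a, axis=axis, dtype=dtype,
  ret = ret.dtype.type(ret / rcount)
Traceback (most recent call last):
cv2.error: OpenCV(4.12.0) /io/opencv/modules/imgproc/src/resize.cpp:4208: error: (-215:Assertion failed) !ssize.empty() in function 'resize'
```

All seven keys are needed in every row.

>>> {"method": "drive_tool", "body": {"commands": [{"dx": -0.4, "dy": -0.1, "dz": -0.79, "wx": 0, "wy": 0, "wz": 0, "grip": 87}, {"dx": -0.4, "dy": -0.1, "dz": -0.79, "wx": 0, "wy": 0, "wz": 0, "grip": 87}, {"dx": -0.4, "dy": -0.1, "dz": -0.79, "wx": 0, "wy": 0, "wz": 0, "grip": 87}, {"dx": -0.4, "dy": -0.1, "dz": -0.79, "wx": 0, "wy": 0, "wz": 0, "grip": 87}, {"dx": -0.4, "dy": -0.1, "dz": -0.79, "wx": 0, "wy": 0, "wz": 0, "grip": 87}, {"dx": -0.4, "dy": -0.1, "dz": -0.79, "wx": 0, "wy": 0, "wz": 0, "grip": 87}, {"dx": -0.4, "dy": -0.1, "dz": -0.79, "wx": 0, "wy": 0, "wz": 0, "grip": 87}, {"dx": -0.4, "dy": -0.1, "dz": -0.79, "wx": 0, "wy": 0, "wz": 0, "grip": 87}]}}

```text
time_s: 1.15
position: [0.3881, 0.3999, 0.2764]
tcp_rot: [[0.293, -0.0, -0.956], [0.956, -0.0, 0.293], [-0.0, -1.0, 0.0]]
force: [0.9, 1.0, 0.4]
opening: 0.999
```

>>> {"method": "drive_tool", "body": {"commands": [{"dx": -0.4, "dy": -0.1, "dz": -0.79, "wx": 0, "wy": 0, "wz": 0, "grip": 87}, {"dx": -0.4, "dy": -0.1, "dz": -0.79, "wx": 0, "wy": 0, "wz": 0, "grip": 87}, {"dx": -0.4, "dy": -0.1, "dz": -0.79, "wx": 0, "wy": 0, "wz": 0, "grip": 87}, {"dx": -0.4, "dy": -0.1, "dz": -0.79, "wx": 0, "wy": 0, "wz": 0, "grip": 87}, {"dx": -0.4, "dy": -0.1, "dz": -0.79, "wx": 0, "wy": 0, "wz": 0, "grip": 87}, {"dx": -0.4, "dy": -0.1, "dz": -0.79, "wx": 0, "wy": 0, "wz": 0, "grip": 87}, {"dx": -0.4, "dy": -0.1, "dz": -0.79, "wx": 0, "wy": -0.06, "wz": 0, "grip": 87}, {"dx": -0.4, "dy": -0.1, "dz": -0.79, "wx": 0, "wy": -0.064, "wz": 0, "grip": 87}]}}

```text
time_s: 2.15
position: [0.5942, 0.2059, 0.3083]
tcp_rot: [[0.1, -0.001, -0.995], [0.995, -0.0, 0.1], [-0.0, -1.0, 0.001]]
force: [-0.3, 0.5, 0.3]
opening: 0.997
```

Run:
```python
from h import *
s=bot.read_state(); print(s["time_s"],s["position"],s["force"])
im,d,W=cloud("wrist")
ok=np.isfinite(W[...,0])&(W[...,2]>.142)&(W[...,2]<.152)&(np.linalg.norm(W[...,:2]-[.5095,.2128],axis=2)<.05)
q=W[ok];print(len(q),np.median(q[:,2]),cv2.minEnclosingCircle(q[:,:2].astype(np.float32)*1000))
c=imaging.get_calibration("wrist");T=np.array(c["world_to_cam"])
u=cv2.projectPoints(np.array([[.5095,.2128,.147]]),cv2.Rodrigues(T[:3,:3])[0],T[:3,3],np.array(c["mtx"]),np.array(c["dist"]))[0].ravel();print(u)
x,y=u.astype(int);r=55
x0,y0=max(x-r,0),max(y-r,0)
cv2.imwrite("pics/2.png",cv2.resize(im[y0:y+r,x0:x+r,::-1],None,fx=5,fy=5,interpolation=cv2.INTER_CUBIC))
np.savez("w.npz",im=im,W=W)
b=(np.linalg.norm(W[...,:2]-[.5095,.2128],axis=2)<.0155)
print(np.nanpercentile(W[b][:,2],[2,10,25,50,75,90]))
go(.569,-.209,.2,84.1)
```

```text
2.15 [0.59417798 0.20592638 0.30827568] [-0.30045778  0.46525155  0.25275443]
2792 0.14554617983783658 ((510.4359436035156, 213.34078979492188), 30.03570556640625)
[329.50058017 117.42358331]
[0.09263444 0.09337348 0.09413098 0.11518528 0.11626641 0.11764612]
pos [0.5988 0.2027 0.3088] jaw 84.25 tool units [-10.31    2.744  -0.274]
wy total 0.0017
```

View pics/2.png

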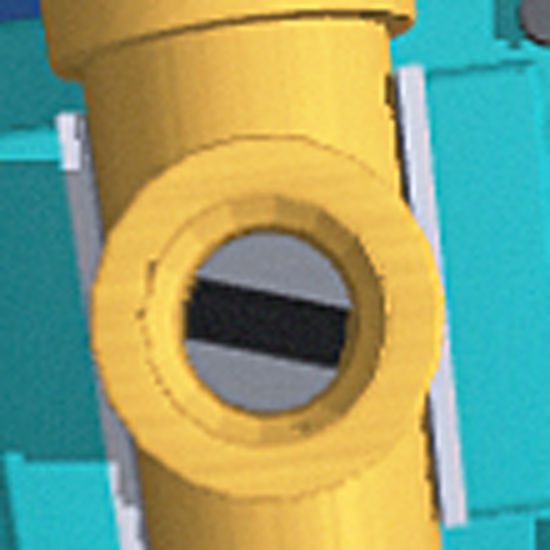

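The wrist picture shows the slot as a dark bar at (190,310)-(345,340) in the crop. It is well visible in depth, so I'll measure its yaw.

Run:
```python
from h import *
def yaw(q): 
    e=np.linalg.eigh(np.cov(q[:,:2].T))[1][:,1]; return np.degrees(np.arctan2(e[1],e[0]))%180
for k in range(2):
    im,d,W=cloud("wrist")
    n=np.linalg.norm(W[...,:2]-[.5100,.2130],axis=2)
    q=W[(n<.05)&(W[...,2]>.142)&(W[...,2]<.152)]
    (cx,cy),r=cv2.minEnclosingCircle(q[:,:2].astype(np.float32)*1000)
    C=np.array([cx,cy])/1000; n=np.linalg.norm(W[...,:2]-C,axis=2)
    b=q=W[(n<.013)&(W[...,2]<.104)]; 
    print(C,r,len(q),"slot yaw pca",yaw(q),cv2.minAreaRect(q[:,:2].astype(np.float32)*1000))
    # slot edges: dark pixels viewed at ball-top plane
    g=cv2.cvtColor(im,cv2.COLOR_RGB2GRAY); 
    # edges of upper surface: boundary between z>.108 and z<.104 -> use surface points, linear separation
    t=W[(n<.0135)&(W[...,2]>.108)][:,:2]-C
    best=[]
    for a in np.arange(0,180,.5):
        nv=np.array([-np.sin(np.radians(a)),np.cos(np.radians(a))]); p=np.sort(t@nv); gp=np.diff(p); i=gp.argmax(); best.append((gp[i],a,(p[i]+p[i+1])/2))
    print("gap",sorted(best)[-3:])
    hsv=cv2.cvtColor(im,cv2.COLOR_RGB2HSV)
    br=(hsv[...,0]>14)&(hsv[...,0]<30)&(hsv[...,1]>110)&(W[...,2]>.06)&(W[...,2]<.13)&(n<.12)&(n>.035)
    p=W[br]; print("pipe",cv2.minAreaRect(p[:,:2].astype(np.float32)*1000),p[:,2].max())
go(.569,-.209,.2,84.1)
```

```text
[0.51053955 0.2135071 ] 30.099403381347656 332 slot yaw pca 73.24614039559579 ((510.3528747558594, 213.5762481689453), (25.790849685668945, 11.714322090148926), 72.73184204101562)
gap [(np.float64(0.011540561830200406), np.float64(72.0), np.float64(9.688429556214267e-05)), (np.float64(0.01162483763428811), np.float64(73.0), np.float64(0.0001332900369999672)), (np.float64(0.011672551137887715), np.float64(72.5), np.float64(0.00011339368147893734))]
pipe ((510.62127685546875, 213.47108459472656), (149.2439422607422, 75.00828552246094), 1.4271560907363892) 0.10051107360982817
[0.5105155  0.21346097] 30.162521362304688 333 slot yaw pca 72.50627844246607 ((510.43902587890625, 213.49691772460938), (25.934162139892578, 11.790637016296387), 72.79205322265625)
gap [(np.float64(0.011657333720232057), np.float64(73.0), np.float64(7.450501027304662e-05)), (np.float64(0.011657791697247254), np.float64(72.0), np.float64(5.561345494015449e-05)), (np.float64(0.011735484504529149), np.float64(72.5), np.float64(5.556492378857008e-05))]
pipe ((510.4100036621094, 214.01254272460938), (149.21397399902344, 74.3037109375), 1.9357869625091553) 0.10086528785129949
pos [0.5948 0.2056 0.3081] jaw 83.92 tool units [-10.376   2.702  -0.457]
wy total -0.002
```

>>> {"method": "drive_tool", "body": {"commands": [{"dx": -0.94, "dy": 0, "dz": -0.04, "wx": 0, "wy": 0, "wz": 0, "grip": 87}, {"dx": -0.94, "dy": 0, "dz": -0.04, "wx": 0, "wy": 0, "wz": 0, "grip": 87}, {"dx": -0.94, "dy": 0, "dz": -0.04, "wx": 0, "wy": 0, "wz": 0, "grip": 87}, {"dx": -0.94, "dy": 0, "dz": -0.04, "wx": 0, "wy": 0, "wz": 0, "grip": 87}, {"dx": -0.94, "dy": 0, "dz": -0.04, "wx": 0, "wy": 0, "wz": 0, "grip": 87}, {"dx": -0.94, "dy": 0.3, "dz": -0.04, "wx": 0, "wy": 0, "wz": 0, "grip": 87}, {"dx": -0.94, "dy": 0.4, "dz": -0.04, "wx": 0, "wy": 0, "wz": 0, "grip": 87}, {"dx": -0.94, "dy": 0.5, "dz": -0.04, "wx": 0, "wy": 0, "wz": 0, "grip": 87}]}}

```text
time_s: 3.3
position: [0.5749, -0.0934, 0.2603]
tcp_rot: [[0.102, 0.0, -0.995], [0.995, 0.001, 0.102], [0.001, -1.0, 0.0]]
force: [0.3, 0.2, 0.1]
opening: 0.999
```

>>> {"method": "drive_tool", "body": {"commands": [{"dx": -0.94, "dy": 0.5, "dz": -0.04, "wx": 0, "wy": 0, "wz": 0, "grip": 87}, {"dx": -0.94, "dy": 0.5, "dz": -0.04, "wx": 0, "wy": 0, "wz": 0, "grip": 87}, {"dx": -0.96, "dy": 0.5, "dz": 0, "wx": 0, "wy": 0, "wz": 0, "grip": 87}, {"dx": 0, "dy": 0, "dz": 0, "wx": 0, "wy": 0, "wz": 0, "grip": 87}, {"dx": 0, "dy": 0, "dz": 0, "wx": 0, "wy": 0, "wz": 0, "grip": 87}]}}

```text
time_s: 3.92
position: [0.5668, -0.2056, 0.2005]
tcp_rot: [[0.103, -0.001, -0.995], [0.995, 0.001, 0.103], [0.001, -1.0, 0.001]]
force: [0.3, 0.1, -0.1]
opening: 1.001
```

Run:
```python
from h import *
for k in range(2):
    im,d,a=0,0,0
    im,d,W=cloud("wrist")
    hsv=cv2.cvtColor(im,cv2.COLOR_RGB2HSV)
    red=((hsv[...,0]<6)|(hsv[...,0]>174))&(hsv[...,1]>150)&(W[...,2]>.099)&(W[...,2]<.108)
    q=W[red];e=np.linalg.eigh(np.cov(q[:,:2].T))[1][:,1]
    print(len(q),cv2.minAreaRect(q[:,:2].astype(np.float32)*1000),np.median(q[:,2]),"yaw",np.degrees(np.arctan2(e[1],e[0])))
s=bot.read_state();print(s["time_s"],s["force"])
go(.569,-.209,.094,84.1)
```

```text
1731 ((569.1055908203125, -210.1690216064453), (13.356914520263672, 73.64635467529297), 84.19487762451172) 0.10252559545394553 yaw 174.00576439449887
1711 ((568.9801635742188, -210.10047912597656), (13.521811485290527, 73.13714599609375), 84.03120422363281) 0.10256583069679678 yaw 173.7266484296619
4.025 [-0.11546657  1.18151746  0.86238558]
pos [ 0.5673 -0.2053  0.2012] jaw 84.18 tool units [-0.087  2.68  -0.049]
wy total 0.0009
```

>>> {"method": "drive_tool", "body": {"commands": [{"dx": -0.115, "dy": 0.6, "dz": -0.057, "wx": 0, "wy": 0, "wz": 0, "grip": 60}, {"dx": 0, "dy": 0.8, "dz": 0, "wx": 0, "wy": 0, "wz": 0, "grip": 60}, {"dx": 0, "dy": 0.7, "dz": 0, "wx": 0, "wy": 0, "wz": 0, "grip": 60}, {"dx": 0, "dy": 0.44, "dz": 0, "wx": 0, "wy": 0, "wz": 0, "grip": 60}, {"dx": 0, "dy": 0, "dz": 0, "wx": 0, "wy": 0, "wz": 0, "grip": 60}, {"dx": 0, "dy": 0, "dz": 0, "wx": 0, "wy": 0, "wz": 0, "grip": 30}, {"dx": 0, "dy": 0, "dz": 0, "wx": 0, "wy": 0, "wz": 0, "grip": 5}, {"dx": 0, "dy": 0, "dz": 0, "wx": 0, "wy": 0, "wz": 0, "grip": 5}]}}

```text
time_s: 5.03
position: [0.5693, -0.2121, 0.0999]
tcp_rot: [[0.103, 0.001, -0.995], [0.995, -0.001, 0.103], [-0.001, -1.0, -0.002]]
force: [0.1, -1.3, -0.4]
opening: 0.428
```

>>> {"method": "drive_tool", "body": {"commands": [{"dx": 0, "dy": 0, "dz": 0, "wx": 0, "wy": 0, "wz": 0, "grip": 5}, {"dx": 0, "dy": 0, "dz": 0, "wx": 0, "wy": 0, "wz": 0, "grip": 5}, {"dx": 0, "dy": 0, "dz": 0, "wx": 0, "wy": 0, "wz": 0, "grip": 5}, {"dx": 0, "dy": 0, "dz": 0, "wx": 0, "wy": 0, "wz": 0, "grip": 5}]}}

```text
time_s: 5.52
position: [0.5689, -0.2114, 0.0991]
tcp_rot: [[0.103, -0.0, -0.995], [0.995, 0.001, 0.103], [0.001, -1.0, 0.0]]
force: [0.0, 2.4, 2.5]
opening: 0.168
```

>>> {"method": "drive_tool", "body": {"commands": [{"dx": 0, "dy": -0.2, "dz": 0, "wx": 0, "wy": 0, "wz": 0, "grip": 5}, {"dx": 0, "dy": -0.5, "dz": 0, "wx": 0, "wy": 0, "wz": 0, "grip": 5}, {"dx": 0, "dy": -0.7, "dz": 0, "wx": 0, "wy": 0, "wz": 0, "grip": 5}, {"dx": 0, "dy": -0.8, "dz": 0, "wx": 0, "wy": 0, "wz": 0, "grip": 5}, {"dx": 0, "dy": -0.8, "dz": 0, "wx": 0, "wy": 0, "wz": 0, "grip": 5}, {"dx": 0, "dy": -0.8, "dz": 0, "wx": 0, "wy": 0, "wz": 0, "grip": 5}, {"dx": 0, "dy": -0.7, "dz": 0, "wx": 0, "wy": 0, "wz": 0, "grip": 5}, {"dx": 0, "dy": 0, "dz": 0, "wx": 0, "wy": 0, "wz": 0, "grip": 5}]}}

```text
time_s: 6.52
position: [0.5699, -0.2126, 0.2812]
tcp_rot: [[0.103, 0.005, -0.995], [0.995, -0.003, 0.103], [-0.003, -1.0, -0.005]]
force: [-0.7, -1.0, -3.7]
opening: 0.174
```

Run:
```python
from h import *
im,d,W=cloud("wrist")
cv2.imwrite("pics/3.png",im[:,:,::-1])
hsv=cv2.cvtColor(im,cv2.COLOR_RGB2HSV)
red=((hsv[...,0]<6)|(hsv[...,0]>174))&(hsv[...,1]>150)&(W[...,2]>.25)
q=W[red];e=np.linalg.eigh(np.cov(q[:,:2].T))[1][:,1]
print(len(q),cv2.minAreaRect(q[:,:2].astype(np.float32)*1000),np.median(q[:,2]),"yaw",np.degrees(np.arctan2(e[1],e[0])))
print(bot.read_state())
go(.5103,.2134,.278,162.6)
```

```text
3681 ((569.7713623046875, -213.79296875), (164.3262176513672, 74.46548461914062), 84.13333129882812) 0.2845702577171943 yaw 173.99526703472384
{'time_s': 6.575, 'joint_positions': array([-3.09653010e+01,  2.66985309e+01,  8.25371995e+01, -2.06855368e-02,
        7.06864924e+01, -1.15052079e+02]), 'qvel': array([ 0.01070998,  1.89262526,  2.35842305,  0.12541901,  0.1951687 ,
       -0.10883519]), 'tau': array([ 3.72807006e-02, -4.51444280e+01, -2.03361815e+01, -6.43043476e-02,
       -2.64123155e-04, -1.41915836e-03]), 'position': array([ 0.56881556, -0.2119736 ,  0.27926978]), 'tcp_rot': array([[ 1.02903975e-01,  9.88713832e-04, -9.94690803e-01],
       [ 9.94690902e-01, -9.90607187e-04,  1.02903000e-01],
       [-8.83606239e-04, -9.99999021e-01, -1.08540207e-03]]), 'force': array([-0.05370801, -0.17271232, -3.34834262]), 'moment': array([0.03191254, 0.07337958, 0.02003792]), 'opening': 0.17598861347641834}
pos [ 0.5688 -0.212   0.2793] jaw 84.09 tool units [10.427  0.02   2.549]
wy total -0.8723
```

View pics/3.png

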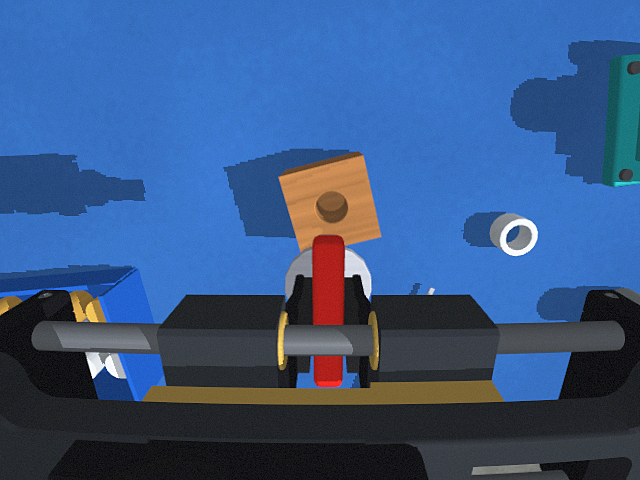

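The stem is held centred (handle at column 328, weight 3.35 N), and the block's hole is empty. Next I carry it over the valve.

>>> {"method": "drive_tool", "body": {"commands": [{"dx": 0.6, "dy": 0, "dz": 0.15, "wx": 0, "wy": 0, "wz": 0, "grip": 5}, {"dx": 0.9, "dy": 0, "dz": 0.22, "wx": 0, "wy": 0, "wz": 0, "grip": 5}, {"dx": 0.9, "dy": 0, "dz": 0.22, "wx": 0, "wy": 0, "wz": 0, "grip": 5}, {"dx": 0.9, "dy": 0, "dz": 0.22, "wx": 0, "wy": 0, "wz": 0, "grip": 5}, {"dx": 0.9, "dy": 0, "dz": 0.22, "wx": 0, "wy": 0, "wz": 0, "grip": 5}, {"dx": 0.9, "dy": 0, "dz": 0.22, "wx": 0, "wy": 0, "wz": 0, "grip": 5}, {"dx": 0.9, "dy": 0, "dz": 0.22, "wx": 0, "wy": 0, "wz": 0, "grip": 5}, {"dx": 0.9, "dy": 0, "dz": 0.22, "wx": 0, "wy": 0, "wz": 0, "grip": 5}]}}

```text
time_s: 7.58
position: [0.5277, 0.0722, 0.2771]
tcp_rot: [[0.102, -0.004, -0.995], [0.995, 0.001, 0.102], [0.0, -1.0, 0.005]]
force: [0.0, -0.6, -2.7]
opening: 0.166
```

>>> {"method": "drive_tool", "body": {"commands": [{"dx": 0.9, "dy": 0, "dz": 0.22, "wx": 0, "wy": 0, "wz": 0, "grip": 5}, {"dx": 0.9, "dy": 0, "dz": 0.22, "wx": 0, "wy": 0, "wz": 0, "grip": 5}, {"dx": 0.9, "dy": 0, "dz": 0.22, "wx": 0, "wy": 0, "wz": 0, "grip": 5}, {"dx": 0.83, "dy": 0, "dz": 0.2, "wx": 0, "wy": 0, "wz": 0, "grip": 5}, {"dx": 0, "dy": 0, "dz": 0, "wx": 0, "wy": -0.097, "wz": 0, "grip": 5}, {"dx": 0, "dy": 0, "dz": 0, "wx": 0, "wy": -0.097, "wz": 0, "grip": 5}, {"dx": 0, "dy": 0, "dz": 0, "wx": 0, "wy": -0.097, "wz": 0, "grip": 5}, {"dx": 0, "dy": 0, "dz": 0, "wx": 0, "wy": -0.097, "wz": 0, "grip": 5}]}}

```text
time_s: 8.57
position: [0.5078, 0.2145, 0.277]
tcp_rot: [[-0.49, -0.005, -0.872], [0.872, -0.001, -0.49], [0.002, -1.0, 0.005]]
force: [0.2, -0.8, -2.3]
opening: 0.167
```

>>> {"method": "drive_tool", "body": {"commands": [{"dx": 0, "dy": 0, "dz": 0, "wx": 0, "wy": -0.097, "wz": 0, "grip": 5}, {"dx": 0, "dy": 0, "dz": 0, "wx": 0, "wy": -0.097, "wz": 0, "grip": 5}, {"dx": 0, "dy": 0, "dz": 0, "wx": 0, "wy": -0.097, "wz": 0, "grip": 5}, {"dx": 0, "dy": 0, "dz": 0, "wx": 0, "wy": -0.097, "wz": 0, "grip": 5}, {"dx": 0, "dy": 0, "dz": 0, "wx": 0, "wy": -0.096, "wz": 0, "grip": 5}, {"dx": 0, "dy": 0, "dz": 0, "wx": 0, "wy": 0, "wz": 0, "grip": 5}, {"dx": 0, "dy": 0, "dz": 0, "wx": 0, "wy": 0, "wz": 0, "grip": 5}, {"dx": 0, "dy": 0, "dz": 0, "wx": 0, "wy": 0, "wz": 0, "grip": 5}]}}

```text
time_s: 9.57
position: [0.5099, 0.2139, 0.2785]
tcp_rot: [[-0.954, -0.001, -0.3], [0.3, -0.0, -0.954], [0.001, -1.0, 0.0]]
force: [0.3, 0.5, -2.5]
opening: 0.173
```

Run:
```python
from h import *
P=[]
for k in range(4):
    im,d,W=cloud("wrist" if k<2 else "top"); s=bot.read_state(); P.append(np.r_[s["position"],s["force"]])
    hsv=cv2.cvtColor(im,cv2.COLOR_RGB2HSV)
    red=((hsv[...,0]<6)|(hsv[...,0]>174))&(hsv[...,1]>150)&(W[...,2]>.26)&(W[...,2]<.3)&(np.linalg.norm(W[...,:2]-[.51,.213],axis=2)<.05)
    q=W[red]
    if len(q)>30:
        e=np.linalg.eigh(np.cov(q[:,:2].T))[1][:,1]
        print(len(q),cv2.minAreaRect(q[:,:2].astype(np.float32)*1000),np.median(q[:,2]),"yaw",np.degrees(np.arctan2(e[1],e[0]))%180)
    if k==1: cv2.imwrite("pics/4.png",im[:,:,::-1])
    if k<2:
        t=W[(W[...,2]>.142)&(W[...,2]<.151)&(np.linalg.norm(W[...,:2]-[.51,.213],axis=2)<.045)]; print("mouth pts",len(t))
print(np.array(P).round(4)); print(s["time_s"],s["joint_positions"])
go(.5103,.2134,.278,162.6)
```

```text
3651 ((513.199462890625, 212.695068359375), (73.80751037597656, 23.672529220581055), 75.29393768310547) 0.28204287503940795 yaw 72.4062526007087
mouth pts 1992
3657 ((511.65478515625, 212.44456481933594), (73.49378204345703, 32.30175018310547), 58.5976448059082) 0.2821770829242878 yaw 72.40573457399037
mouth pts 1995
286 ((503.6316833496094, 197.76976013183594), (40.14970779418945, 13.20730972290039), 75.65768432617188) 0.28248778469626323 yaw 77.76471754009877
286 ((502.635498046875, 197.61624145507812), (40.11769104003906, 15.35112476348877), 75.1828384399414) 0.2823878616703298 yaw 77.75391847198448
[[ 0.51    0.2138  0.2787 -0.2054  0.9826 -2.6416]
 [ 0.5101  0.2138  0.2788  0.4491  0.4435 -3.382 ]
 [ 0.5102  0.2137  0.2789 -0.3449  0.1197 -3.2754]
 [ 0.5103  0.2137  0.2789 -0.2173 -0.4913 -3.0203]]
9.775 [ 1.11501619e+01  2.23836650e+01  9.01491113e+01  1.84998877e-03
  6.74689056e+01 -1.51400443e+02]
pos [0.5103 0.2137 0.2789] jaw 162.55 tool units [-0.003  0.024  0.008]
wy total -0.0006
```

View pics/4.png

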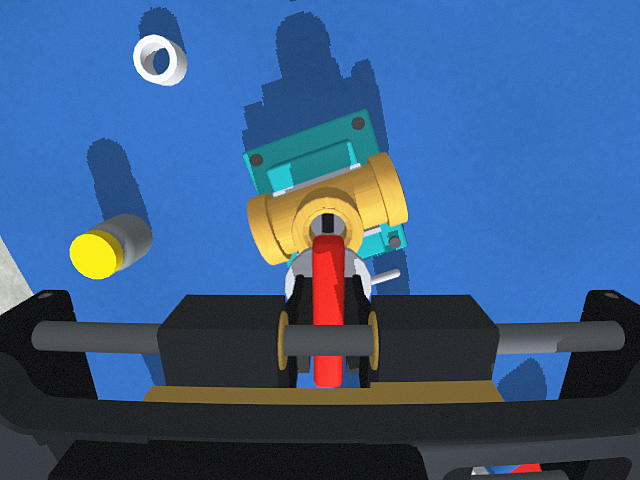

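Slot (col 328, row 222) and handle are lined up in the picture. Handle yaw is 72.4° and slot yaw 72.6°, so I descend.

>>> {"method": "drive_tool", "body": {"commands": [{"dx": 0, "dy": 0.3, "dz": 0, "wx": 0, "wy": 0, "wz": 0, "grip": 5}, {"dx": 0, "dy": 0.4, "dz": 0, "wx": 0, "wy": 0, "wz": 0, "grip": 5}, {"dx": 0, "dy": 0.35, "dz": 0, "wx": 0, "wy": 0, "wz": 0, "grip": 5}, {"dx": 0, "dy": 0.1, "dz": 0, "wx": 0, "wy": 0, "wz": 0, "grip": 5}, {"dx": 0, "dy": 0.1, "dz": 0, "wx": 0, "wy": 0, "wz": 0, "grip": 5}, {"dx": 0, "dy": 0, "dz": 0, "wx": 0, "wy": 0, "wz": 0, "grip": 5}]}}

```text
time_s: 10.52
position: [0.5104, 0.2138, 0.229]
tcp_rot: [[-0.954, 0.0, -0.299], [0.299, 0.0, -0.954], [-0.0, -1.0, -0.0]]
force: [-0.2, 0.4, -2.6]
opening: 0.169
```

>>> {"method": "drive_tool", "body": {"commands": [{"dx": 0, "dy": 0.08, "dz": 0, "wx": 0, "wy": 0, "wz": 0, "grip": 5}, {"dx": 0, "dy": 0.08, "dz": 0, "wx": 0, "wy": 0, "wz": 0, "grip": 5}, {"dx": 0, "dy": 0.08, "dz": 0, "wx": 0, "wy": 0, "wz": 0, "grip": 5}, {"dx": 0, "dy": 0.08, "dz": 0, "wx": 0, "wy": 0, "wz": 0, "grip": 5}, {"dx": 0, "dy": 0, "dz": 0, "wx": 0, "wy": 0, "wz": 0, "grip": 5}]}}

```text
time_s: 11.15
position: [0.5101, 0.2137, 0.2158]
tcp_rot: [[-0.954, -0.001, -0.299], [0.299, -0.0, -0.954], [0.001, -1.0, 0.0]]
force: [-0.4, -0.1, -3.1]
opening: 0.169
```

>>> {"method": "drive_tool", "body": {"commands": [{"dx": 0, "dy": 0.05, "dz": 0, "wx": 0, "wy": 0, "wz": 0, "grip": 5}, {"dx": 0, "dy": 0.05, "dz": 0, "wx": 0, "wy": 0, "wz": 0, "grip": 5}, {"dx": 0, "dy": 0.05, "dz": 0, "wx": 0, "wy": 0, "wz": 0, "grip": 5}, {"dx": 0, "dy": 0, "dz": 0, "wx": 0, "wy": 0, "wz": 0, "grip": 5}]}}

```text
time_s: 11.65
position: [0.5102, 0.2137, 0.2099]
tcp_rot: [[-0.954, -0.0, -0.299], [0.299, -0.0, -0.954], [0.0, -1.0, 0.0]]
force: [0.0, 0.5, -3.2]
opening: 0.165
```

>>> {"method": "drive_tool", "body": {"commands": [{"dx": 0, "dy": 0.05, "dz": 0, "wx": 0, "wy": 0, "wz": 0, "grip": 5}, {"dx": 0, "dy": 0.05, "dz": 0, "wx": 0, "wy": 0, "wz": 0, "grip": 5}, {"dx": 0, "dy": 0, "dz": 0, "wx": 0, "wy": 0, "wz": 0, "grip": 5}]}}

```text
time_s: 12.02
position: [0.5102, 0.2137, 0.2059]
tcp_rot: [[-0.954, -0.001, -0.299], [0.299, -0.0, -0.954], [0.0, -1.0, 0.0]]
force: [-0.1, 0.4, -3.0]
opening: 0.166
```

Free so far, with the tip about to reach the ball (TCP ≈ 0.204).

>>> {"method": "drive_tool", "body": {"commands": [{"dx": 0, "dy": 0.03, "dz": 0, "wx": 0, "wy": 0, "wz": 0, "grip": 5}, {"dx": 0, "dy": 0.03, "dz": 0, "wx": 0, "wy": 0, "wz": 0, "grip": 5}, {"dx": 0, "dy": 0, "dz": 0, "wx": 0, "wy": 0, "wz": 0, "grip": 5}]}}

```text
time_s: 12.4
position: [0.5102, 0.2137, 0.2036]
tcp_rot: [[-0.954, -0.0, -0.299], [0.299, -0.0, -0.954], [0.0, -1.0, 0.0]]
force: [-0.4, 0.1, -2.8]
opening: 0.167
```

>>> {"method": "drive_tool", "body": {"commands": [{"dx": 0, "dy": 0.03, "dz": 0, "wx": 0, "wy": 0, "wz": 0, "grip": 5}, {"dx": 0, "dy": 0.03, "dz": 0, "wx": 0, "wy": 0, "wz": 0, "grip": 5}, {"dx": 0, "dy": 0, "dz": 0, "wx": 0, "wy": 0, "wz": 0, "grip": 5}]}}

```text
time_s: 12.78
position: [0.5102, 0.2137, 0.2012]
tcp_rot: [[-0.954, -0.0, -0.299], [0.299, -0.0, -0.954], [0.0, -1.0, 0.0]]
force: [-0.5, 0.1, -3.2]
opening: 0.17
```

>>> {"method": "drive_tool", "body": {"commands": [{"dx": 0, "dy": 0.04, "dz": 0, "wx": 0, "wy": 0, "wz": 0, "grip": 5}, {"dx": 0, "dy": 0.04, "dz": 0, "wx": 0, "wy": 0, "wz": 0, "grip": 5}, {"dx": 0, "dy": 0, "dz": 0, "wx": 0, "wy": 0, "wz": 0, "grip": 5}]}}

```text
time_s: 13.15
position: [0.5102, 0.2137, 0.198]
tcp_rot: [[-0.954, -0.0, -0.299], [0.299, -0.0, -0.954], [0.0, -1.0, 0.0]]
force: [-0.3, 0.8, -3.0]
opening: 0.169
```

>>> {"method": "drive_tool", "body": {"commands": [{"dx": 0, "dy": 0.05, "dz": 0, "wx": 0, "wy": 0, "wz": 0, "grip": 5}, {"dx": 0, "dy": 0.05, "dz": 0, "wx": 0, "wy": 0, "wz": 0, "grip": 5}, {"dx": 0, "dy": 0.05, "dz": 0, "wx": 0, "wy": 0, "wz": 0, "grip": 5}, {"dx": 0, "dy": 0, "dz": 0, "wx": 0, "wy": 0, "wz": 0, "grip": 5}]}}

```text
time_s: 13.65
position: [0.5102, 0.2137, 0.1919]
tcp_rot: [[-0.954, -0.001, -0.299], [0.299, -0.0, -0.954], [0.0, -1.0, 0.0]]
force: [-0.4, -0.6, -2.2]
opening: 0.171
```

The tang is in the slot. On to home in small steps.

>>> {"method": "drive_tool", "body": {"commands": [{"dx": 0, "dy": 0.05, "dz": 0, "wx": 0, "wy": 0, "wz": 0, "grip": 5}, {"dx": 0, "dy": 0.05, "dz": 0, "wx": 0, "wy": 0, "wz": 0, "grip": 5}, {"dx": 0, "dy": 0.025, "dz": 0, "wx": 0, "wy": 0, "wz": 0, "grip": 5}, {"dx": 0, "dy": 0, "dz": 0, "wx": 0, "wy": 0, "wz": 0, "grip": 5}]}}

```text
time_s: 14.15
position: [0.5103, 0.2137, 0.187]
tcp_rot: [[-0.954, -0.0, -0.299], [0.299, -0.0, -0.954], [0.0, -1.0, 0.0]]
force: [-0.3, -0.5, -2.5]
opening: 0.173
```

>>> {"method": "drive_tool", "body": {"commands": [{"dx": 0, "dy": 0.02, "dz": 0, "wx": 0, "wy": 0, "wz": 0, "grip": 5}, {"dx": 0, "dy": 0.02, "dz": 0, "wx": 0, "wy": 0, "wz": 0, "grip": 5}, {"dx": 0, "dy": 0, "dz": 0, "wx": 0, "wy": 0, "wz": 0, "grip": 5}]}}

```text
time_s: 14.52
position: [0.5103, 0.2137, 0.1855]
tcp_rot: [[-0.954, -0.0, -0.299], [0.299, -0.0, -0.954], [0.0, -1.0, 0.0]]
force: [0.3, -0.3, -4.7]
opening: 0.17
```

>>> {"method": "drive_tool", "body": {"commands": [{"dx": 0, "dy": 0.02, "dz": 0, "wx": 0, "wy": 0, "wz": 0, "grip": 5}, {"dx": 0, "dy": 0, "dz": 0, "wx": 0, "wy": 0, "wz": 0, "grip": 5}]}}

```text
time_s: 14.78
position: [0.5103, 0.2137, 0.1847]
tcp_rot: [[-0.954, -0.0, -0.299], [0.299, -0.0, -0.954], [0.0, -1.0, 0.0]]
force: [-0.2, -1.4, -3.1]
opening: 0.171
```

>>> {"method": "drive_tool", "body": {"commands": [{"dx": 0, "dy": 0.015, "dz": 0, "wx": 0, "wy": 0, "wz": 0, "grip": 5}, {"dx": 0, "dy": 0, "dz": 0, "wx": 0, "wy": 0, "wz": 0, "grip": 5}]}}

```text
time_s: 15.02
position: [0.5104, 0.2137, 0.1842]
tcp_rot: [[-0.954, 0.0, -0.299], [0.299, -0.0, -0.954], [-0.0, -1.0, -0.0]]
force: [1.2, 1.1, -2.1]
opening: 0.173
```

>>> {"method": "drive_tool", "body": {"commands": [{"dx": 0, "dy": 0.015, "dz": 0, "wx": 0, "wy": 0, "wz": 0, "grip": 5}, {"dx": 0, "dy": 0, "dz": 0, "wx": 0, "wy": 0, "wz": 0, "grip": 5}]}}

```text
time_s: 15.28
position: [0.5104, 0.2137, 0.1841]
tcp_rot: [[-0.954, 0.0, -0.299], [0.299, 0.0, -0.954], [-0.0, -1.0, -0.0]]
force: [-2.1, -0.7, 2.1]
opening: 0.17
```

>>> {"method": "drive_tool", "body": {"commands": [{"dx": 0, "dy": 0.012, "dz": 0, "wx": 0, "wy": 0, "wz": 0, "grip": 5}, {"dx": 0, "dy": 0, "dz": 0, "wx": 0, "wy": 0, "wz": 0, "grip": 5}]}}

```text
time_s: 15.52
position: [0.5104, 0.2137, 0.184]
tcp_rot: [[-0.954, 0.001, -0.299], [0.299, 0.0, -0.954], [-0.001, -1.0, -0.0]]
force: [-2.1, 0.6, 6.0]
opening: 0.169
```

Home contact felt at TCP z 0.184, as computed. I ease off slightly and turn clockwise slowly.

>>> {"method": "drive_tool", "body": {"commands": [{"dx": 0, "dy": -0.012, "dz": 0, "wx": 0, "wy": 0, "wz": 0, "grip": 5}, {"dx": 0, "dy": 0, "dz": 0, "wx": 0, "wy": 0.02, "wz": 0, "grip": 5}, {"dx": 0, "dy": 0, "dz": 0, "wx": 0, "wy": 0.03, "wz": 0, "grip": 5}, {"dx": 0, "dy": 0, "dz": 0, "wx": 0, "wy": 0.03, "wz": 0, "grip": 5}]}}

```text
time_s: 16.02
position: [0.5104, 0.2139, 0.184]
tcp_rot: [[-0.908, 0.0, -0.418], [0.418, 0.0, -0.908], [-0.0, -1.0, -0.0]]
force: [-2.4, 0.6, 4.8]
opening: 0.169
```

```bash
python3 -c "
from h import *
s=bot.read_state();print(s['force'],s['moment']);go(.5104,.2137,.184,92)"
```

```text
[-2.43458267  0.64947546  4.7843612 ] [0.14547605 0.53013036 0.27513663]
pos [0.5104 0.2139 0.184 ] jaw 155.28 tool units [-0.003  0.001  0.005]
wy total 0.7031
```

>>> {"method": "drive_tool", "body": {"commands": [{"dx": 0, "dy": 0, "dz": 0, "wx": 0, "wy": 0.04, "wz": 0, "grip": 5}, {"dx": 0, "dy": 0, "dz": 0, "wx": 0, "wy": 0.04, "wz": 0, "grip": 5}, {"dx": 0, "dy": 0, "dz": 0, "wx": 0, "wy": 0.04, "wz": 0, "grip": 5}, {"dx": 0, "dy": 0, "dz": 0, "wx": 0, "wy": 0.04, "wz": 0, "grip": 5}, {"dx": 0, "dy": 0, "dz": 0, "wx": 0, "wy": 0.04, "wz": 0, "grip": 5}]}}

```text
time_s: 16.65
position: [0.5104, 0.2139, 0.184]
tcp_rot: [[-0.735, 0.001, -0.679], [0.679, -0.0, -0.735], [-0.0, -1.0, -0.0]]
force: [-2.2, 0.6, 5.8]
opening: 0.171
```

>>> {"method": "drive_tool", "body": {"commands": [{"dx": 0, "dy": 0, "dz": 0, "wx": 0, "wy": 0.04, "wz": 0, "grip": 5}, {"dx": 0, "dy": 0, "dz": 0, "wx": 0, "wy": 0.04, "wz": 0, "grip": 5}, {"dx": 0, "dy": 0, "dz": 0, "wx": 0, "wy": 0.04, "wz": 0, "grip": 5}, {"dx": 0, "dy": 0, "dz": 0, "wx": 0, "wy": 0.04, "wz": 0, "grip": 5}, {"dx": 0, "dy": 0, "dz": 0, "wx": 0, "wy": 0.04, "wz": 0, "grip": 5}]}}

```text
time_s: 17.27
position: [0.5105, 0.2139, 0.184]
tcp_rot: [[-0.489, 0.001, -0.872], [0.872, 0.0, -0.489], [-0.0, -1.0, -0.001]]
force: [-1.9, -0.8, 5.9]
opening: 0.171
```

```bash
python3 -c "
from h import *
s=bot.read_state();print(s['force'],s['moment']);go(.5104,.2137,.184,93.5)"
```

```text
[-1.91457952 -0.82507589  5.86148838] [-0.00300885  0.31552547  0.27103056]
pos [0.5105 0.2139 0.184 ] jaw 119.26 tool units [-0.002  0.001  0.005]
wy total 0.2863
```

>>> {"method": "drive_tool", "body": {"commands": [{"dx": 0, "dy": 0, "dz": 0, "wx": 0, "wy": 0.04, "wz": 0, "grip": 5}, {"dx": 0, "dy": 0, "dz": 0, "wx": 0, "wy": 0.04, "wz": 0, "grip": 5}, {"dx": 0, "dy": 0, "dz": 0, "wx": 0, "wy": 0.04, "wz": 0, "grip": 5}, {"dx": 0, "dy": 0, "dz": 0, "wx": 0, "wy": 0.04, "wz": 0, "grip": 5}, {"dx": 0, "dy": 0, "dz": 0, "wx": 0, "wy": 0.04, "wz": 0, "grip": 5}]}}

```text
time_s: 17.9
position: [0.5106, 0.2138, 0.184]
tcp_rot: [[-0.195, 0.001, -0.981], [0.981, -0.0, -0.195], [-0.0, -1.0, -0.001]]
force: [-2.4, -0.4, 5.3]
opening: 0.171
```

>>> {"method": "drive_tool", "body": {"commands": [{"dx": 0, "dy": 0, "dz": 0, "wx": 0, "wy": 0.03, "wz": 0, "grip": 5}, {"dx": 0, "dy": 0, "dz": 0, "wx": 0, "wy": 0.03, "wz": 0, "grip": 5}, {"dx": 0, "dy": 0, "dz": 0, "wx": 0, "wy": 0.026, "wz": 0, "grip": 5}, {"dx": 0, "dy": 0, "dz": 0, "wx": 0, "wy": 0, "wz": 0, "grip": 5}, {"dx": 0, "dy": 0, "dz": 0, "wx": 0, "wy": 0, "wz": 0, "grip": 5}]}}

```text
time_s: 18.52
position: [0.5106, 0.2138, 0.184]
tcp_rot: [[-0.063, 0.001, -0.998], [0.998, -0.0, -0.063], [-0.0, -1.0, -0.001]]
force: [-2.4, -0.2, 5.8]
opening: 0.165
```

Run:
```python
from h import *
im,d,W=cloud("wrist")
hsv=cv2.cvtColor(im,cv2.COLOR_RGB2HSV)
red=((hsv[...,0]<6)|(hsv[...,0]>174))&(hsv[...,1]>150)&(W[...,2]>.18)&(W[...,2]<.195)&(np.linalg.norm(W[...,:2]-[.51,.213],axis=2)<.05)
q=W[red];e=np.linalg.eigh(np.cov(q[:,:2].T))[1][:,1]
print("yaw",np.degrees(np.arctan2(e[1],e[0])),np.median(q[:,2]))
s=bot.read_state();print(s['force'],s['moment']);go(.5104,.2137,.184,93.5)
```

```text
yaw -174.00305647038175 0.18756015714458651
[-1.4994095  -0.04177594  5.52208186] [-0.04155908  0.28518706  0.24865519]
pos [0.5106 0.2138 0.184 ] jaw 93.63 tool units [-0.002  0.001  0.006]
wy total 0.0015
```

>>> {"method": "drive_tool", "body": {"commands": [{"dx": 0, "dy": 0, "dz": 0, "wx": 0, "wy": 0.015, "wz": 0, "grip": 5}, {"dx": 0, "dy": 0, "dz": 0, "wx": 0, "wy": 0.015, "wz": 0, "grip": 5}, {"dx": 0, "dy": 0, "dz": 0, "wx": 0, "wy": 0, "wz": 0, "grip": 5}]}}

```text
time_s: 18.95
position: [0.5106, 0.2138, 0.184]
tcp_rot: [[-0.016, 0.001, -1.0], [1.0, -0.0, -0.016], [-0.0, -1.0, -0.001]]
force: [-1.7, -0.8, 6.3]
opening: 0.166
```

>>> {"method": "drive_tool", "body": {"commands": [{"dx": 0, "dy": 0, "dz": 0, "wx": 0, "wy": 0, "wz": 0, "grip": 20}, {"dx": 0, "dy": 0, "dz": 0, "wx": 0, "wy": 0, "wz": 0, "grip": 30}, {"dx": 0, "dy": 0, "dz": 0, "wx": 0, "wy": 0, "wz": 0, "grip": 45}, {"dx": 0, "dy": 0, "dz": 0, "wx": 0, "wy": 0, "wz": 0, "grip": 60}, {"dx": 0, "dy": 0, "dz": 0, "wx": 0, "wy": 0, "wz": 0, "grip": 60}, {"dx": 0, "dy": 0, "dz": 0, "wx": 0, "wy": 0, "wz": 0, "grip": 60}]}}

```text
time_s: 19.7
position: [0.5103, 0.2137, 0.1835]
tcp_rot: [[-0.016, 0.0, -1.0], [1.0, 0.0, -0.016], [0.0, -1.0, -0.0]]
force: [0.1, -0.3, 0.5]
opening: 0.666
```

>>> {"method": "drive_tool", "body": {"commands": [{"dx": 0, "dy": -0.2, "dz": 0, "wx": 0, "wy": 0, "wz": 0, "grip": 60}, {"dx": 0, "dy": -0.5, "dz": 0, "wx": 0, "wy": 0, "wz": 0, "grip": 60}, {"dx": 0, "dy": -0.8, "dz": 0, "wx": 0, "wy": 0, "wz": 0, "grip": 60}, {"dx": 0, "dy": -0.8, "dz": 0, "wx": 0, "wy": 0, "wz": 0, "grip": 60}, {"dx": 0, "dy": -0.7, "dz": 0, "wx": 0, "wy": 0, "wz": 0, "grip": 60}, {"dx": 0, "dy": 0, "dz": 0, "wx": 0, "wy": 0, "wz": 0, "grip": 60}, {"dx": 0, "dy": 0, "dz": 0, "wx": 0, "wy": 0, "wz": 0, "grip": 60}]}}

```text
time_s: 20.58
position: [0.5097, 0.2136, 0.303]
tcp_rot: [[-0.016, -0.001, -1.0], [1.0, -0.0, -0.016], [-0.0, -1.0, 0.001]]
force: [0.5, -0.6, 0.1]
opening: 0.689
```

Run:
```python
from h import *
im,d,W=cloud("wrist")
hsv=cv2.cvtColor(im,cv2.COLOR_RGB2HSV)
n=np.linalg.norm(W[...,:2]-[.51,.213],axis=2)
red=((hsv[...,0]<6)|(hsv[...,0]>174))&(hsv[...,1]>150)&(W[...,2]>.18)&(W[...,2]<.195)&(n<.05)
q=W[red];e=np.linalg.eigh(np.cov(q[:,:2].T))[1][:,1]
print("yaw",np.degrees(np.arctan2(e[1],e[0])),np.median(q[:,2]),cv2.minAreaRect(q[:,:2].astype(np.float32)*1000))
A=np.c_[q[:,:2]-q[:,:2].mean(0),np.ones(len(q))];print("slope",np.linalg.lstsq(A,q[:,2],rcond=None)[0])
br=(hsv[...,0]>14)&(hsv[...,0]<30)&(hsv[...,1]>110)&(W[...,2]>.06)&(W[...,2]<.13)&(n<.12)&(n>.035)
print("pipe",cv2.minAreaRect(W[br][:,:2].astype(np.float32)*1000))
cv2.imwrite("pics/5.png",im[:,:,::-1])
s=bot.read_state();print(s["time_s"],s['position'],s['force'])
```

```text
yaw -176.64232230167215 0.18757893987959556 ((510.64996337890625, 213.5590057373047), (73.76226043701172, 13.357632637023926), 3.369730234146118)
slope [ 0.00865253 -0.03613456  0.18745715]
pipe ((510.0464172363281, 213.87054443359375), (149.79132080078125, 73.70790100097656), 1.8480805158615112)
20.625 [0.50947071 0.21356102 0.30249989] [ 0.31974808  0.55024718 -0.62574306]
```

View pics/5.png

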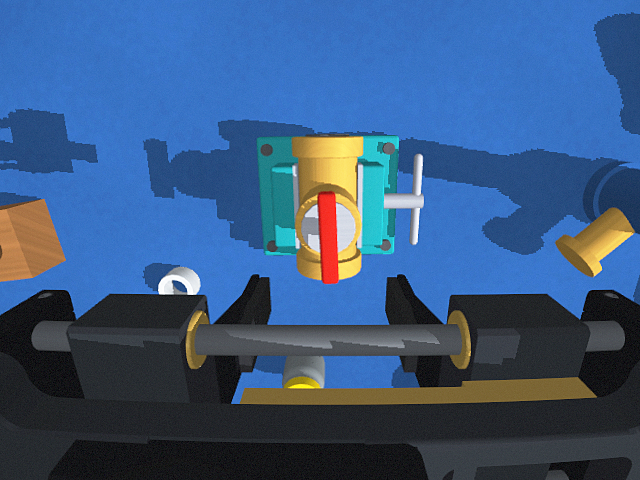

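The handle (column ~328, rows 192–282) lies along the pipe, 1.7° off its line. Its top reads 0.1875 m, which is home once the 1.5 mm depth offset seen in the earlier readings is added. The gripper is clear, so I hand in.

```bash
python3 -c "
from rig import workorder
print(workorder.hand_in())"
```

```text
the job is handed in; nothing more can be done
None
```

The stem is fully home in the valve and the handle is turned in line with the pipe. I let go and handed the job in at about 20.6 s of the 72 s allowed; the hand-in reports no verdict.

**How it went:** I read the slot's heading from the wrist camera (72.6°, with the pipe at 1.7°) and lined up the stem before lowering it. The tang dropped in without any searching. I felt the collar touch the neck at the calculated height, pressing about 9 N, then turned the handle slowly clockwise. The wrist force readings taken during the turn stayed below about 7 N.

**Last checks after release:**
- **Handle heading:** 3.4°, about 1.7° off the pipe's line.
- **Centring:** the stem is within about 0.5 mm of the neck's axis.
- **Height:** the handle's top agrees with fully home once I allow for the camera depth reading about 1.5 mm low.
- **Tilt:** I got about 0.04 rad from a noisy depth fit, against the limit of 0.08 rad.
- **Gripper:** it is open and 12 cm clear above the stem.

**Mismatch:** before release, the camera showed the handle at about 6.0° while the gripper read 3.6°. I put this down to a small slip in the grip or a partly hidden view, and corrected it with an extra 2.7° turn.

I never came near the jar, coupling or screwdriver, but I did not re-measure their positions at the end.

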